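Reverse the row of blade patterns onto the drying rack

ROBOT

A 6-joint arm with a two-finger parallel gripper is mounted at the origin on the work surface. World frame = base frame: x ahead of the robot, y to its left, z up, the work surface at z = 0. Lengths are in mm, angles in rad, forces in N, time in s.
With the tool pointing down it reaches from about 275 to 750 mm from the base axis. Payload 10.2 kg.
Tool frame: the origin (TCP) lies at the very end of the fingers, on their centre line; the grasp point (between the pads) lies 19 mm behind it; z points along the fingers, y is the line along which they close (so a half turn about z gives the same grasp; the last joint's range is limited). The gripper opens to 88 mm and grips with 3 to 60 N. Pads are 18 mm wide; open, the fingers measure 123 mm over their backs; the gripper's body (75 mm by 187 mm) begins 45 mm behind the grasp point.
Start: joints at [1.053, 0.313, 1.498, -0, 1.331, -0.223], TCP at [152.551, 502.354, 238.72] pointing down, gripper open.
Joint ranges: [-2.94, 2.94], [-0.97, 2.17], [0.19, 2.56], [-1.23, 4.37], [0.02, 3.11], [-2.88, 2.88]. Speed limits (rad/s): [2.39, 2.39, 3.01, 3.14, 3.14, 3.14].

INTERFACE

Orientations are given as a unit quaternion [x, y, z, w].
In Python, from workcell import manip gives the robot as it stands.
- The arm moves only by the tool drive_tool, never from a script. Its argument "deltas" is a list of rows, each a list of 2 entries, a list of its own where there are three numbers: the shift along the tool's x, y, z in fractions of the full range, 1 being 600 mm, then the turn, a rotation vector about the tool's x, y, z in normalised numbers (1 is 120 degrees). A call has 1 to 8 rows; each row is the pose to reach, as a shift and turn from the pose commanded when the call began, along the tool's axes at that moment; what a row does not reach only later rows make up. A row lasts 1/8 s, in which the tool goes at most 62.5 mm and 10.7 degrees, less where a joint would pass 70% of its speed; a pose out of reach is approached as far as the arm can. Shift and turn numbers lie between -1 and 1, and a call with a number outside is refused. A call with a gripper value outside its range is refused whole. "grip" is the finger opening in mm, from 0 to 88.1, set as the call begins (left out, the last holds). The fingers move at their own pace and stop on an object; "grip_force" is the grip in N (left out, the last holds). Time passes only in rows, so rows that repeat a pose let the fingers close. It gives the time, the measured TCP pose, the force, the opening and the grip force at its end, in the units of the state.
- manip.sense(): the state, without advancing time (a new reading comes with each control period).
- manip.camera(name): name is "scene" or "top"; returns a dict with "pixels" (400x640x3 uint8, red, green, blue), "intrinsics" (3x3 intrinsics, pixels), "k1" (the pictures are not rectified: a ray, as slopes to the right and down, at radius r is drawn at 1 + k1 r^2 times it, then the intrinsics apply), "rvec" (rotation vector, rad) and "tvec" (3), from world to camera coordinates, as OpenCV has them. Camera axes: x right, y down, z forward; pixel columns grow to the right and rows downward; lengths in mm; the calibration is good to about 2 mm. A picture is of the moment at which its call begins. There is no depth.
- manip.hand_in(): hands the job in; it is judged then, once.
The state is a dict: "time": time; "qpos": joint angles; "dq": joint speeds; "joint_torque": joint torques, N m; "ee_pos": TCP position; "orientation": TCP orientation; "wrist_force": force on the tool from outside, world axes, zero at the start; "torque": the same for the moment, N m; "gripper_width": opening from 0.0 (shut) to 1.0 (fully open); "grip_force": force on a finger pad.
Only numpy, scipy, OpenCV 4.12 (cv2) and the standard library are available. Lean on these libraries where they do the work, as an engineer would, in place of code of your own. Each camera call takes 0.05 s, during which the arm holds its last target. There are 200 camera calls.

TASK

Four green blade patterns stand in a row on the aluminium carrier, each in its own holder. Move them all to the blue drying rack, one in each bay, in reverse order: the pattern that is now furthest left must end furthest right, the second from the left second from the right, and so on. Each must stand upright with its foot flat on the floor of its bay, and none may be tipped over on the way.

Things in the scene. Friction and masses are not known exactly. Their poses are not given: they have to be found in the camera images.
- pattern_white: Green rigid wax turbine-blade pattern, 90 g, loose, upright, 110 mm tall, with a white grip stub. Origin: centre of its flat underside; z up. Foot 38 (x) x 34 (y) x 29 mm high; thin blade to 76 mm; tip plate 26 x 22 mm at 76 to 81 mm; white stub 18 x 18 mm, faces square to x and y, from 81 to 110 mm: grip it there from above. Starts in the white-marked holder, turned a little.
- pattern_yellow: Green rigid wax turbine-blade pattern, 90 g, loose, upright, 110 mm tall, with a yellow grip stub. Origin: centre of its flat underside; z up. Foot 38 (x) x 34 (y) x 29 mm high; thin blade to 76 mm; tip plate 26 x 22 mm at 76 to 81 mm; yellow stub 18 x 18 mm, faces square to x and y, from 81 to 110 mm: grip it there from above. Starts in the yellow-marked holder, turned a little.
- pattern_red: Green rigid wax turbine-blade pattern, 90 g, loose, upright, 110 mm tall, with a red grip stub. Origin: centre of its flat underside; z up. Foot 38 (x) x 34 (y) x 29 mm high; thin blade to 76 mm; tip plate 26 x 22 mm at 76 to 81 mm; red stub 18 x 18 mm, faces square to x and y, from 81 to 110 mm: grip it there from above. Starts in the red-marked holder, turned a little.
- pattern_black: Green rigid wax turbine-blade pattern, 90 g, loose, upright, 110 mm tall, with a black grip stub. Origin: centre of its flat underside; z up. Foot 38 (x) x 34 (y) x 29 mm high; thin blade to 76 mm; tip plate 26 x 22 mm at 76 to 81 mm; black stub 18 x 18 mm, faces square to x and y, from 81 to 110 mm: grip it there from above. Starts in the black-marked holder, turned a little.
- holder_white: Fixed grey single holder with white marks on its rim, where the white pattern starts: open tray 66 (x) x 56 (y) mm, 14 mm high, floor 5 mm thick, inside 56 x 49 mm. Origin: centre of its underside, on the carrier plate. It shows that pattern's place in the starting row; the order of the holders varies.
- holder_yellow: Fixed grey single holder with yellow marks on its rim, where the yellow pattern starts: open tray 66 (x) x 56 (y) mm, 14 mm high, floor 5 mm thick, inside 56 x 49 mm. Origin: centre of its underside, on the carrier plate. It shows that pattern's place in the starting row; the order of the holders varies.
- holder_red: Fixed grey single holder with red marks on its rim, where the red pattern starts: open tray 66 (x) x 56 (y) mm, 14 mm high, floor 5 mm thick, inside 56 x 49 mm. Origin: centre of its underside, on the carrier plate. It shows that pattern's place in the starting row; the order of the holders varies.
- holder_black: Fixed grey single holder with black marks on its rim, where the black pattern starts: open tray 66 (x) x 56 (y) mm, 14 mm high, floor 5 mm thick, inside 56 x 49 mm. Origin: centre of its underside, on the carrier plate. It shows that pattern's place in the starting row; the order of the holders varies.
- carrier: Fixed aluminium plate 78 (x) x 250 (y) x 6 mm carrying the four holders in a row along its y axis, at y = -87, -29, 29, 87 mm. Origin: centre of its underside, on the table; z up, y to the robot's left (turned up to 0.3 rad). On the left or the right half of the table.
- drying_rack: Fixed blue rack with white bay floors, empty, on the other half of the table: 66 (x) x 229 (y) mm, four open bays in a row, centres at x = 0, y = -84, -28, 28, 84 mm; each 56 (x) x 51 (y) mm inside, floor 5 mm above the table, walls 5 mm thick, tops 14 mm above the table. Origin: centre of its underside; z up, y to the robot's left (turned up to 0.3 rad).
Mind the look-alikes: they are no part of the job. Leave any brown look-alike of the pattern_yellow alone. What is shaped like the pattern_white but orange is not meant.

How it is judged:
By the outcome, as a careful person would: the job done as asked, in the order asked, and still so for the second after the job is handed in, with the robot touching nothing.
It also fails if it takes over 112 s, if anything falls off the work surface, if the arm or the gripper's body presses on something with over 40 N, if the wrist force passes 120 N, or if a joint passes its speed limit or range.

## Working session

There is one attempt and no reset: what is moved stays moved. The work goes in short steps, Python scripts to look and compute and a tool call to move; the robot and the scene stay as the last step left them, time stands still between calls to the robot, and variables do not carry over. Pictures are saved under pics/ and viewed, at most 17 in all, crops included, and the job is handed in when it is done.

Besides the shell and the picture viewer there is one more tool, called as name(argument=value, ...) on one line, values as JSON. drive_tool: Moves the arm, as the interface text tells. Its arguments: {"type":"object","properties":{"deltas":{"type":"array"},"grip":{"type":"number"},"grip_force":{"type":"number"}},"required":["deltas"]}

```bash
mkdir -p pics; ls; python3 - <<'E'
from workcell import manip
import cv2,pickle
for n in("scene","top"):
    c=manip.camera(n); cv2.imwrite(f"pics/{n}0.png",c["pixels"][:,:,::-1]); pickle.dump(c,open(f"{n}.pkl","wb"))
    print(n,c["intrinsics"],c["k1"],c["rvec"],c["tvec"])
print(manip.sense())
E
```

```text
pics
scene [[395.24149806   0.         328.46409546]
 [  0.         395.24149806 197.1861169 ]
 [  0.           0.           1.        ]] 0.0026159296771147743 [ 2.01215309  1.21521859 -0.56297159] [-244.0999191  -263.82062038 1245.44278345]
top [[429.94150925   0.         308.78347902]
 [  0.         429.94150925 197.98339725]
 [  0.           0.           1.        ]] -0.026110911673861887 [ 2.18612895 -2.20694823  0.07708507] [  21.43583794  532.28278291 1157.1299424 ]
{'time': 0.1, 'qpos': array([ 1.05258095e+00,  3.13393104e-01,  1.49831932e+00, -1.46075099e-05,
        1.33100315e+00, -2.23419577e-01]), 'dq': array([-0.00056305, -0.00077279, -0.00173629, -0.00161415,  0.0017237 ,
       -0.00063493]), 'joint_torque': array([ 2.99635227e-03, -4.02805996e+01, -2.52643597e+01,  6.96748914e-02,
        3.42273165e-02, -9.41534040e-05]), 'ee_pos': array([152.45537942, 502.15988165, 238.23451114]), 'orientation': array([ 1.46863004e-01,  9.89156683e-01, -5.25869830e-04, -1.96849134e-04]), 'wrist_force': array([-0.14883261,  0.05056554, -0.63173672]), 'torque': array([-0.01155243,  0.01518697, -0.01902449]), 'grip_force': 0.0, 'gripper_width': 1.000105505825591}
```

View pics/scene0.png

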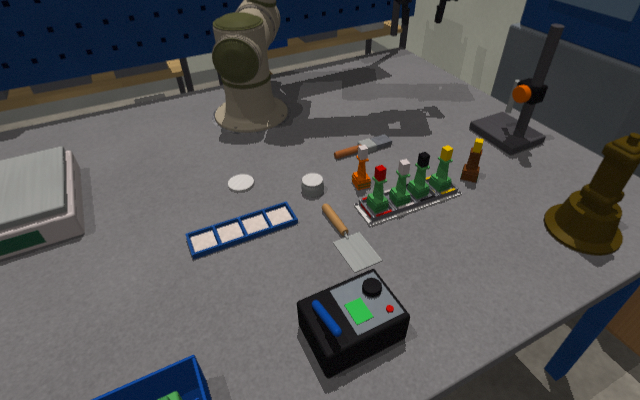

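View pics/top0.png

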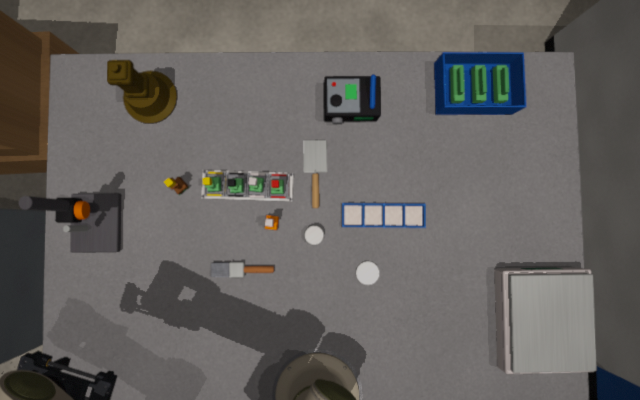

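The top view shows the carrier at about (247,186), with the order from the left being yellow, black, white, red. The rack is at (383,215), the orange decoy at (271,222) and the brown decoy at (176,185).

```bash
cat > h.py <<'E'
import cv2,numpy as np,pickle
class Cam:
    def __init__(s,c):
        s.K=c["intrinsics"];s.k1=c["k1"];s.R=cv2.Rodrigues(np.float64(c["rvec"]))[0];s.t=np.float64(c["tvec"]).ravel()
        s.d=np.array([s.k1,0,0,0,0.]);s.C=-s.R.T@s.t;s.img=c["pixels"];s.rv=np.float64(c["rvec"])
    def ray(s,uv):
        p=cv2.undistortPoints(np.float64(uv).reshape(-1,1,2),s.K,s.d).reshape(-1,2)
        return np.c_[p,np.ones(len(p))]@s.R
    def plane(s,uv,z):
        r=s.ray(uv); return s.C+r*((z-s.C[2])/r[:,2])[:,None]
    def proj(s,X): return cv2.projectPoints(np.float64(X).reshape(-1,1,3),s.rv,s.t,s.K,s.d)[0].reshape(-1,2)
def load(n): return Cam(pickle.load(open(n+".pkl","rb")))
E
python3 - <<'E'
from h import *
t=load("top");s=load("scene")
for c,b,n in((t,(160,150,300,240),"top"),(s,(180,135,500,260),"scene")):
    x0,y0,x1,y1=b;f=5 if n=="top" else 2.5
    cv2.imwrite(f"pics/{n}c.png",cv2.resize(c.img[y0:y1,x0:x1,::-1],None,fx=f,fy=f,interpolation=cv2.INTER_CUBIC))
hsv=cv2.cvtColor(t.img,cv2.COLOR_RGB2HSV)
m=cv2.inRange(hsv,(100,120,40),(125,255,255)); m[:190]=0;m[240:]=0;m[:,:330]=0;m[:,435:]=0
cs=max(cv2.findContours(m,0,2)[0],key=cv2.contourArea)
P=t.plane(cs.reshape(-1,2),14)[:,:2].astype(np.float32)
print("rack",cv2.minAreaRect(P),cv2.boxPoints(cv2.minAreaRect(P)))
# white bay floors
ms=cv2.inRange(t.img,(150,140,130),(255,255,255)); ms[:203]=0;ms[228:]=0;ms[:,:340]=0;ms[:,427:]=0
n,l,st,ce=cv2.connectedComponentsWithStats(ms)
for i in range(1,n):
    if st[i,4]>50: print("floor",st[i],t.plane(ce[i],5))
E
```

```text
rack ((485.0096435546875, -187.47811889648438), (227.96746826171875, 65.2046890258789), 88.55291748046875) [[ 449.53918  -300.60217 ]
 [ 514.7231   -302.24884 ]
 [ 520.4801    -74.354065]
 [ 455.2962    -72.7074  ]]
floor [345 206  16  19 303] [[ 485.19739774 -103.56612962    5.        ]]
floor [365 206  17  19 321] [[ 484.56145646 -159.88108686    5.        ]]
floor [385 206  17  19 320] [[ 483.93267219 -215.34556394    5.        ]]
floor [405 206  17  19 321] [[ 483.45339909 -270.80976296    5.        ]]
```

View pics/topc.png

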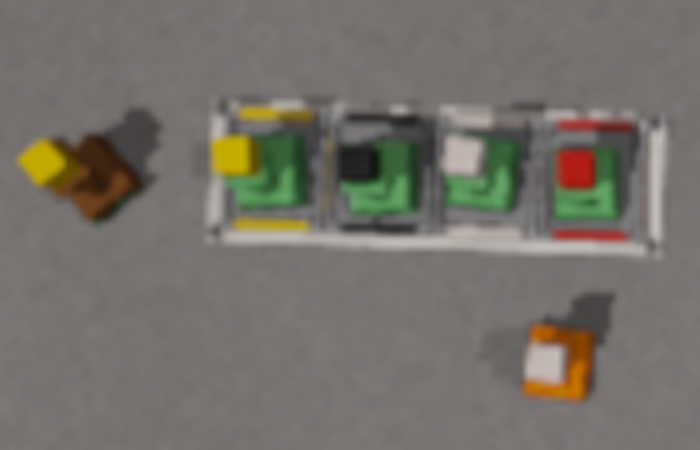

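View pics/scenec.png

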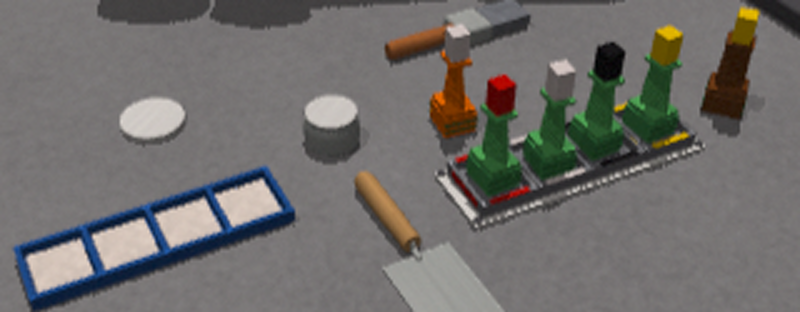

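The crops show the stub tops, from the left, at about: yellow (207,181), black (232,182), white (252,181), red (275,183). The orange decoy is about 110 mm behind red, and all four patterns are nearly square to the carrier.

```bash
python3 - <<'E'
from h import *
t=load("top");s=load("scene")
def blob(c,win,kind,n=4):
    x0,y0,x1,y1=win
    im=cv2.resize(c.img[y0:y1,x0:x1],None,fx=n,fy=n,interpolation=cv2.INTER_CUBIC)
    h=cv2.cvtColor(im,cv2.COLOR_RGB2HSV)
    m={'yellow':lambda:cv2.inRange(h,(20,150,90),(34,255,255)),'red':lambda:cv2.inRange(h,(0,150,70),(8,255,255))|cv2.inRange(h,(172,150,70),(180,255,255)),
       'white':lambda:cv2.inRange(h,(0,0,135),(180,60,255)),'black':lambda:cv2.inRange(h,(0,0,0),(180,255,48)),
       'green':lambda:cv2.inRange(h,(45,80,50),(85,255,255))}[kind]()
    cs=max(cv2.findContours(m,0,2)[0],key=cv2.contourArea)
    M=cv2.moments(cs);f=lambda p:(np.float64(p)+.5)/n-.5+[x0,y0]
    return f([M['m10']/M['m00'],M['m01']/M['m00']]),f(cs.reshape(-1,2)),M['m00']/n/n
W={'yellow':((199,174,214,189),(435,143,456,165)),'black':((224,176,239,189),(414,149,432,168)),'white':((246,174,260,187),(396,157,413,175)),'red':((268,177,283,190),(371,163,389,183))}
for k,(a,b) in W.items():
    ca,pa,A=blob(t,a,k);cb,pb,B=blob(s,b,k)
    r1=t.ray(ca)[0];r2=s.ray(cb)[0]
    L=np.linalg.lstsq(np.c_[r1,-r2],s.C-t.C,rcond=None)[0]
    X1=t.C+r1*L[0];X2=s.C+r2*L[1]
    P=t.plane(pa,120)[:,:2].astype(np.float32);rc=cv2.minAreaRect(P)
    x0,y0,x1,y1=a
    _,pg,G=blob(t,(x0-4,y0-2,x1+14,y1+8),'green')
    rg=cv2.minAreaRect(t.plane(pg,40)[:,:2].astype(np.float32))
    print(k,"px",ca.round(1),cb.round(1),"A",A,B,"plane119",t.plane(ca,119)[0].round(1),"tri",((X1+X2)/2).round(1),"gap",np.linalg.norm(X1-X2).round(1),"rect",np.round(rc[1],1),round(rc[2],1),"foot",np.round(rg[1],1),round(rg[2],1))
E
python3 - <<'E'
from scipy.spatial.transform import Rotation as R
print(R.from_quat([.146863,.98915,-.0005,-.0002]).as_matrix().round(4))
E
```

```text
yellow px [206.6 180.8] [446.2 152.4] A 59.84375 138.25 plane119 [571.4 271.7 119. ] tri [572.5 274.  109.6] gap 0.3 rect [21.  21.5] 7.3 foot [37.5 41.9] 2.9
black px [231.3 182.2] [423.1 159.5] A 45.375 141.125 plane119 [567.5 210.  119. ] tri [568.8 212.2 108.6] gap 1.1 rect [16.3 19.6] 2.9 foot [38.7 38.2] 90.0
white px [251.8 180.9] [404.5 161.3] A 53.59375 46.4375 plane119 [570.3 159.  119. ] tri [570.3 159.1 122.6] gap 1.3 rect [19.  20.9] 75.9 foot [36.6 37.2] 83.5
red px [274.7 183.2] [379.9 172.4] A 49.0 141.1875 plane119 [563.9 102.1 119. ] tri [564.8 102.7 109.6] gap 0.1 rect [18.1 18.1] 89.5 foot [32.7 37.5] 89.7
[[-9.569e-01  2.905e-01 -5.000e-04]
 [ 2.905e-01  9.569e-01 -9.000e-04]
 [ 2.000e-04 -1.000e-03 -1.000e+00]]
```

The rows are not in the units I measure in: shifts go in shares of 600 mm and turns go in shares of 120 degrees. I convert before sending: -468 mm / 600 = -0.78, -410 mm / 600 = -0.6833, 1.276 rad / 2.0944 = 0.6092.

drive_tool(deltas=[[[-0.0967,-0.02,0],[0,0,0.0764]],[[-0.195,-0.0417,0],[0,0,0.1528]],[[-0.2917,-0.0617,0],[0,0,0.2292]],[[-0.39,-0.0817,0],[0,0,0.3056]],[[-0.4867,-0.1017,0],[0,0,0.382]],[[-0.585,-0.1233,0],[0,0,0.4584]],[[-0.6833,-0.1433,0],[0,0,0.5348]],[[-0.78,-0.1633,0],[0,0,0.6092]]], grip=60)

```text
time: 1.1
ee_pos: [573.4, 271.4, 238.4]
orientation: [0.709, 0.705, -0.0, -0.0]
wrist_force: [0.4, 0.5, 0.3]
gripper_width: 0.678
grip_force: 0.0
```

Converted, 115 mm / 600 = 0.1917, 105 mm / 600 = 0.175.

drive_tool(deltas=[[[0,0,0.0667],[0,0,0]],[[0,0,0.1333],[0,0,0]],[[0,0,0.175],[0,0,0]],[[0,0,0.1917],[0,0,0]],[[0,0,0.1917],[0,0,0]]])

```text
time: 1.72
ee_pos: [571.9, 272.7, 123.7]
orientation: [0.707, 0.707, -0.0, -0.0]
wrist_force: [0.3, 1.1, 1.5]
gripper_width: 0.679
grip_force: 0.0
```

```bash
python3 - <<'E'
from workcell import manip
import cv2
c=manip.camera("scene")["pixels"][110:220,340:500,::-1]
cv2.imwrite("pics/a1.png",cv2.resize(c,None,fx=5,fy=5,interpolation=cv2.INTER_CUBIC)); print(manip.sense()["ee_pos"])
E
```

```text
[572.21791315 272.71688017 124.51339091]
```

View pics/a1.png

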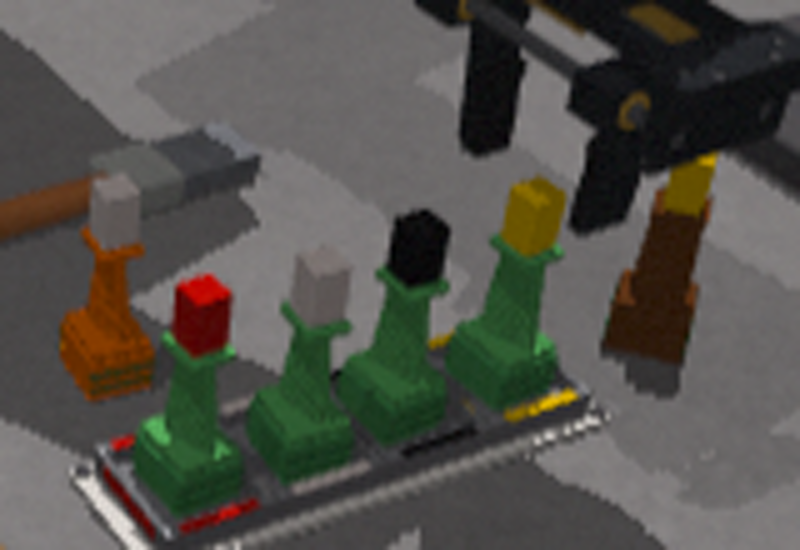

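The fingers straddle the yellow stub: the fingertip midpoint is near (540,189) and the stub top near (536,190) in the crop. Going down and gripping.

drive_tool(deltas=[[[0,0,0.025],[0,0,0]],[[0,0,0.045],[0,0,0]],[[0,0,0.045],[0,0,0]]])

```text
time: 2.15
ee_pos: [571.3, 272.4, 95.4]
orientation: [0.707, 0.707, -0.001, -0.001]
wrist_force: [-0.3, 0.7, 0.2]
gripper_width: 0.683
grip_force: 0.0
```

drive_tool(deltas=[[[0,0,0],[0,0,0]],[[0,0,0],[0,0,0]],[[0,0,0],[0,0,0]],[[0,0,0],[0,0,0]],[[0,0,0],[0,0,0]],[[0,0,0],[0,0,0]]], grip=10, grip_force=20)

```text
time: 2.9
ee_pos: [571.9, 272.6, 96.8]
orientation: [0.707, 0.707, 0.0, 0.0]
wrist_force: [-0.5, 0.4, 0.6]
gripper_width: 0.202
grip_force: 19.7
```

Converted, -144 mm / 600 = -0.24, -135 mm / 600 = -0.225.

drive_tool(deltas=[[[0,0,-0.0167],[0,0,0]],[[0,0,-0.0583],[0,0,0]],[[0,0,-0.1167],[0,0,0]],[[0,0,-0.175],[0,0,0]],[[0,0,-0.225],[0,0,0]],[[0,0,-0.24],[0,0,0]],[[0,0,-0.24],[0,0,0]]])

```text
time: 3.78
ee_pos: [571.8, 272.6, 240.5]
orientation: [0.707, 0.707, -0.0, -0.0]
wrist_force: [0.7, -0.3, -1.3]
gripper_width: 0.204
grip_force: 19.7
```

Converted, -273 mm / 600 = -0.455, -255 mm / 600 = -0.425.

drive_tool(deltas=[[[-0.0333,-0.005,0],[0,0,0]],[[-0.1,-0.0167,0],[0,0,0]],[[-0.1667,-0.0267,0],[0,0,0]],[[-0.2333,-0.0383,0],[0,0,0]],[[-0.3,-0.0483,0],[0,0,0]],[[-0.3667,-0.06,0],[0,0,0]],[[-0.425,-0.0683,0],[0,0,0]],[[-0.455,-0.0733,0],[0,0,0]]])

```text
time: 4.78
ee_pos: [527.3, -1.6, 239.5]
orientation: [0.708, 0.707, -0.001, -0.001]
wrist_force: [0.5, -0.0, -0.9]
gripper_width: 0.203
grip_force: 19.7
```

Converted, -271 mm / 600 = -0.4517, -255 mm / 600 = -0.425.

drive_tool(deltas=[[[-0.0333,-0.005,0],[0,0,0]],[[-0.1,-0.0167,0],[0,0,0]],[[-0.1667,-0.0267,0],[0,0,0]],[[-0.2333,-0.0383,0],[0,0,0]],[[-0.3,-0.0483,0],[0,0,0]],[[-0.3667,-0.06,0],[0,0,0]],[[-0.425,-0.0683,0],[0,0,0]],[[-0.4517,-0.0733,0],[0,0,0]]])

```text
time: 5.78
ee_pos: [483.6, -272.3, 239.8]
orientation: [0.707, 0.707, 0.0, -0.001]
wrist_force: [0.1, 0.5, -0.5]
gripper_width: 0.208
grip_force: 19.7
```

Converted, 122 mm / 600 = 0.2033, 115 mm / 600 = 0.1917.

drive_tool(deltas=[[[0,0,0.025],[0,0,0]],[[0,0,0.075],[0,0,0]],[[0,0,0.125],[0,0,0]],[[0,0,0.1667],[0,0,0]],[[0,0,0.1917],[0,0,0]],[[0,0,0.2033],[0,0,0]],[[0,0,0.2033],[0,0,0]],[[0,0,0.2033],[0,0,0]]])

```text
time: 6.78
ee_pos: [484.2, -271.6, 119.5]
orientation: [0.707, 0.707, 0.0, 0.001]
wrist_force: [0.1, 0.4, -2.0]
gripper_width: 0.203
grip_force: 19.7
```

```bash
cat > look.py <<'E'
import sys,cv2,pickle
from workcell import manip
x0,y0,x1,y1=map(int,sys.argv[2:6])
C=manip.camera("scene");pickle.dump(C,open("now.pkl","wb"));c=C["pixels"][y0:y1,x0:x1,::-1]
f=min(800/(x1-x0),600/(y1-y0))
cv2.imwrite(f"pics/{sys.argv[1]}.png",cv2.resize(c,None,fx=f,fy=f,interpolation=cv2.INTER_CUBIC)); s=manip.sense();print(s["time"],s["ee_pos"],s["wrist_force"],s["grip_force"])
E
python3 look.py a2 170 150 310 255
```

```text
6.825 [ 484.18031506 -271.60478317  119.45236971] [ 0.57377765  0.37534862 -1.1614491 ] 19.654917544685304
```

View pics/a2.png

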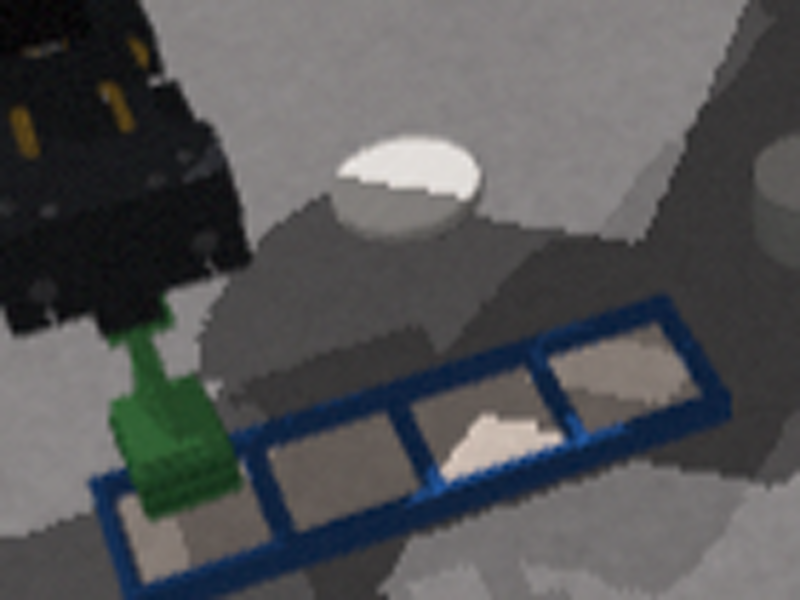

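```bash
python3 - <<'E'
from h import *
s=load("scene")
print(((s.proj([[503,-288.6,33.7],[503,-254.6,33.7],[465,-288.6,62],[512,-297,14],[512,-244,14]])-[170,150])*5.714).round())
E
```

```text
[[137. 528.]
 [234. 494.]
 [ 93. 402.]
 [131. 592.]
 [281. 539.]]
```

Converted, 28 mm / 600 = 0.0467, 27 mm / 600 = 0.045.

drive_tool(deltas=[[[0,0,0.0167],[0,0,0]],[[0,0,0.0333],[0,0,0]],[[0,0,0.0417],[0,0,0]],[[0,0,0.045],[0,0,0]],[[0,0,0.0467],[0,0,0]],[[0,0,0.0467],[0,0,0]]])

```text
time: 7.58
ee_pos: [484.0, -271.5, 90.9]
orientation: [0.707, 0.707, 0.0, 0.0]
wrist_force: [0.5, 0.7, -1.3]
gripper_width: 0.205
grip_force: 19.7
```

```bash
python3 look.py a3 170 150 310 255
```

```text
7.625 [ 483.96841776 -271.47793613   90.91768565] [ 0.35176119  0.44578654 -0.17413281] 19.654824044555426
```

View pics/a3.png

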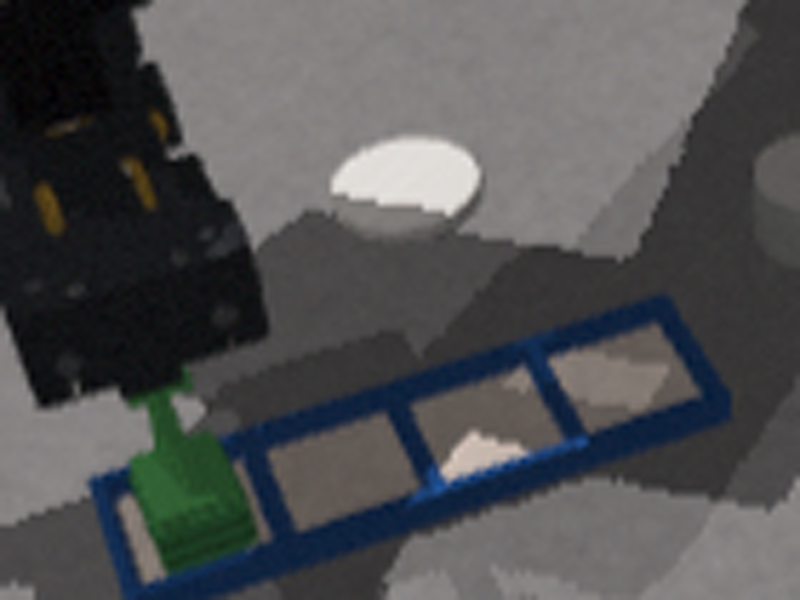

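The foot sits inside the bay, around (195,530) in the crop. Lowering in small steps until it touches the floor.

drive_tool(deltas=[[[0,0,0.0017],[0,0,0]],[[0,0,0.0017],[0,0,0]],[[0,0,0.0017],[0,0,0]]])

```text
time: 8.0
ee_pos: [484.1, -271.6, 90.8]
orientation: [0.707, 0.707, -0.0, 0.001]
wrist_force: [-1.5, 1.4, 7.3]
gripper_width: 0.21
grip_force: 19.7
```

Converted, -1 mm / 600 = -0.0017.

drive_tool(deltas=[[[0,0,-0.0017],[0,0,0]],[[0,0,-0.0017],[0,0,0]],[[0,0,-0.0017],[0,0,0]],[[0,0,-0.0017],[0,0,0]],[[0,0,-0.0017],[0,0,0]]], grip=60)

```text
time: 8.62
ee_pos: [483.9, -271.4, 90.7]
orientation: [0.707, 0.707, 0.0, -0.0]
wrist_force: [-0.2, -0.2, 0.2]
gripper_width: 0.68
grip_force: 0.0
```

Converted, -145 mm / 600 = -0.2417, -120 mm / 600 = -0.2.

drive_tool(deltas=[[[0,0,-0.0167],[0,0,0]],[[0,0,-0.0667],[0,0,0]],[[0,0,-0.1333],[0,0,0]],[[0,0,-0.2],[0,0,0]],[[0,0,-0.2417],[0,0,0]],[[0,0,-0.2417],[0,0,0]]])

```text
time: 9.38
ee_pos: [484.4, -271.7, 237.7]
orientation: [0.707, 0.707, 0.0, 0.002]
wrist_force: [-0.5, -0.1, -1.2]
gripper_width: 0.683
grip_force: 0.0
```

```bash
python3 look.py a4 170 150 310 255
```

```text
9.425 [ 483.89836259 -271.37594256  235.96406309] [-0.71994467  0.38612434  0.41778295] 0.0
```

View pics/a4.png

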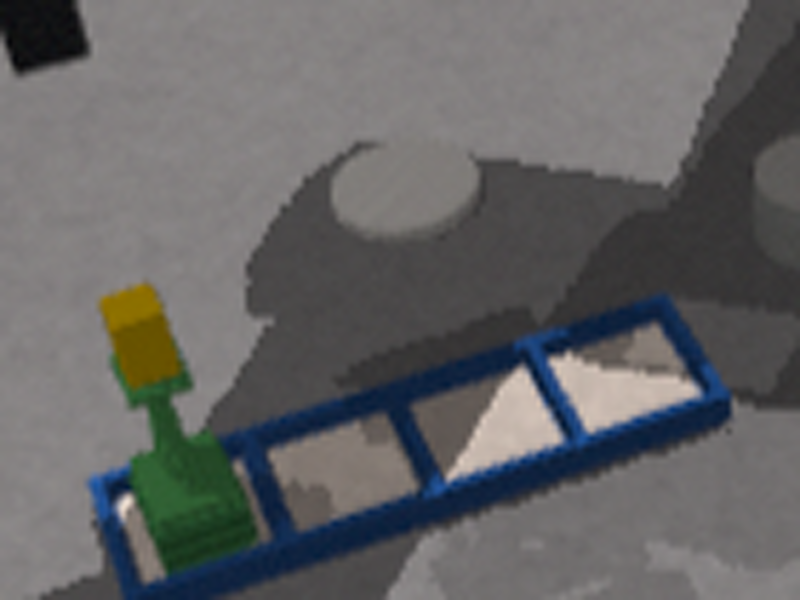

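Yellow stands upright and fully inside the rightmost bay, its foot at about (195,510) in the crop. Black is next.

Converted, 482 mm / 600 = 0.8033, 420 mm / 600 = 0.7.

drive_tool(deltas=[[[0.0833,0.015,0],[0,0,0]],[[0.1833,0.0317,0],[0,0,0]],[[0.2867,0.05,0],[0,0,0]],[[0.39,0.0683,0],[0,0,0]],[[0.4933,0.0867,0],[0,0,0]],[[0.5967,0.1033,0],[0,0,0]],[[0.7,0.1217,0],[0,0,0]],[[0.8033,0.14,0],[0,0,0]]])

```text
time: 10.42
ee_pos: [567.0, 210.0, 234.1]
orientation: [0.707, 0.707, -0.001, -0.001]
wrist_force: [-0.1, -0.3, 0.8]
gripper_width: 0.679
grip_force: 0.0
```

drive_tool(deltas=[[[0,0,0.0667],[0,0,0]],[[0,0,0.1333],[0,0,0]],[[0,0,0.1667],[0,0,0]],[[0,0,0.185],[0,0,0]],[[0,0,0.185],[0,0,0]]])

```text
time: 11.05
ee_pos: [567.1, 207.9, 123.9]
orientation: [0.707, 0.707, -0.001, -0.001]
wrist_force: [-0.1, 0.2, 0.2]
gripper_width: 0.682
grip_force: 0.0
```

```bash
python3 look.py a5 340 110 500 220
```

```text
11.1 [567.4959597  207.98257286 124.83387793] [ 0.12591375  0.25166681 -0.29088384] 0.0
```

View pics/a5.png

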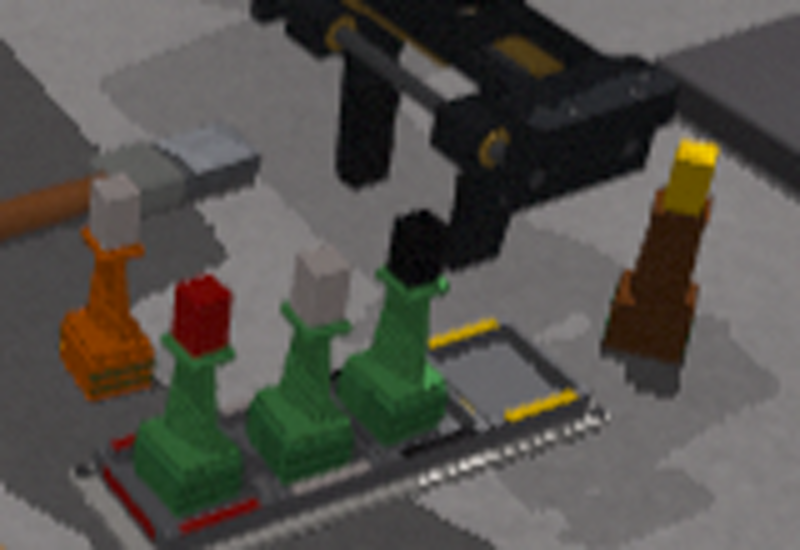

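Fingertip midpoint (418,221) matches the black stub top (418,222).

Converted, 28 mm / 600 = 0.0467, 15 mm / 600 = 0.025.

drive_tool(deltas=[[[0.0017,0,0.025],[0,0,0]],[[0.0017,0,0.0467],[0,0,0]],[[0.0017,0,0.0467],[0,0,0]]])

```text
time: 11.48
ee_pos: [566.8, 208.9, 95.3]
orientation: [0.707, 0.707, -0.001, -0.001]
wrist_force: [-1.1, 0.3, 0.5]
gripper_width: 0.684
grip_force: 0.0
```

drive_tool(deltas=[[[0,0,0],[0,0,0]],[[0,0,0],[0,0,0]],[[0,0,0],[0,0,0]],[[0,0,0],[0,0,0]],[[0,0,0],[0,0,0]],[[0,0,0],[0,0,0]]], grip=10)

```text
time: 12.22
ee_pos: [567.5, 209.0, 96.8]
orientation: [0.707, 0.707, 0.0, 0.0]
wrist_force: [-0.2, 0.7, 1.0]
gripper_width: 0.203
grip_force: 20.0
```

Converted, -144 mm / 600 = -0.24, -135 mm / 600 = -0.225.

drive_tool(deltas=[[[0,0,-0.0167],[0,0,0]],[[0,0,-0.0583],[0,0,0]],[[0,0,-0.1167],[0,0,0]],[[0,0,-0.175],[0,0,0]],[[0,0,-0.225],[0,0,0]],[[0,0,-0.24],[0,0,0]],[[0,0,-0.24],[0,0,0]]])

```text
time: 13.1
ee_pos: [567.3, 209.0, 240.5]
orientation: [0.707, 0.707, -0.0, -0.0]
wrist_force: [-0.2, -0.4, -1.1]
gripper_width: 0.202
grip_force: 20.0
```

Converted, -212 mm / 600 = -0.3533, -115 mm / 600 = -0.1917.

drive_tool(deltas=[[[-0.025,-0.005,0],[0,0,0]],[[-0.075,-0.015,0],[0,0,0]],[[-0.1333,-0.0267,0],[0,0,0]],[[-0.1917,-0.0383,0],[0,0,0]],[[-0.25,-0.05,0],[0,0,0]],[[-0.3,-0.06,0],[0,0,0]],[[-0.3383,-0.0667,0],[0,0,0]],[[-0.3533,-0.07,0],[0,0,0]]])

```text
time: 14.1
ee_pos: [524.7, -4.5, 239.9]
orientation: [0.708, 0.706, -0.0, -0.001]
wrist_force: [0.2, 1.3, -0.7]
gripper_width: 0.202
grip_force: 20.0
```

Converted, -212 mm / 600 = -0.3533, -203 mm / 600 = -0.3383.

drive_tool(deltas=[[[-0.025,-0.005,0],[0,0,0]],[[-0.075,-0.015,0],[0,0,0]],[[-0.1333,-0.0267,0],[0,0,0]],[[-0.1917,-0.0383,0],[0,0,0]],[[-0.25,-0.05,0],[0,0,0]],[[-0.3,-0.06,0],[0,0,0]],[[-0.3383,-0.0667,0],[0,0,0]],[[-0.3533,-0.07,0],[0,0,0]]])

```text
time: 15.1
ee_pos: [483.1, -215.9, 240.4]
orientation: [0.707, 0.707, -0.0, -0.0]
wrist_force: [-0.2, -0.1, -1.6]
gripper_width: 0.201
grip_force: 20.0
```

Converted, 122 mm / 600 = 0.2033, 115 mm / 600 = 0.1917.

drive_tool(deltas=[[[0,0,0.025],[0,0,0]],[[0,0,0.075],[0,0,0]],[[0,0,0.125],[0,0,0]],[[0,0,0.1667],[0,0,0]],[[0,0,0.1917],[0,0,0]],[[0,0,0.2033],[0,0,0]],[[0,0,0.2033],[0,0,0]],[[0,0,0.2033],[0,0,0]]])

```text
time: 16.1
ee_pos: [483.8, -215.2, 119.5]
orientation: [0.707, 0.707, 0.0, 0.001]
wrist_force: [-0.6, -0.0, -0.5]
gripper_width: 0.202
grip_force: 20.0
```

Converted, 28 mm / 600 = 0.0467, 27 mm / 600 = 0.045.

drive_tool(deltas=[[[0,0,0.0167],[0,0,0]],[[0,0,0.0333],[0,0,0]],[[0,0,0.0417],[0,0,0]],[[0,0,0.045],[0,0,0]],[[0,0,0.0467],[0,0,0]],[[0,0,0.0467],[0,0,0]]])

```text
time: 16.85
ee_pos: [483.5, -215.1, 90.9]
orientation: [0.707, 0.707, 0.0, 0.0]
wrist_force: [0.3, 0.1, -1.0]
gripper_width: 0.2
grip_force: 20.0
```

```bash
python3 look.py a6 170 150 310 255
```

```text
16.9 [ 483.51703146 -215.04602011   90.89891569] [ 0.05565978  0.1897035  -0.22979972] 19.999893964268267
```

View pics/a6.png

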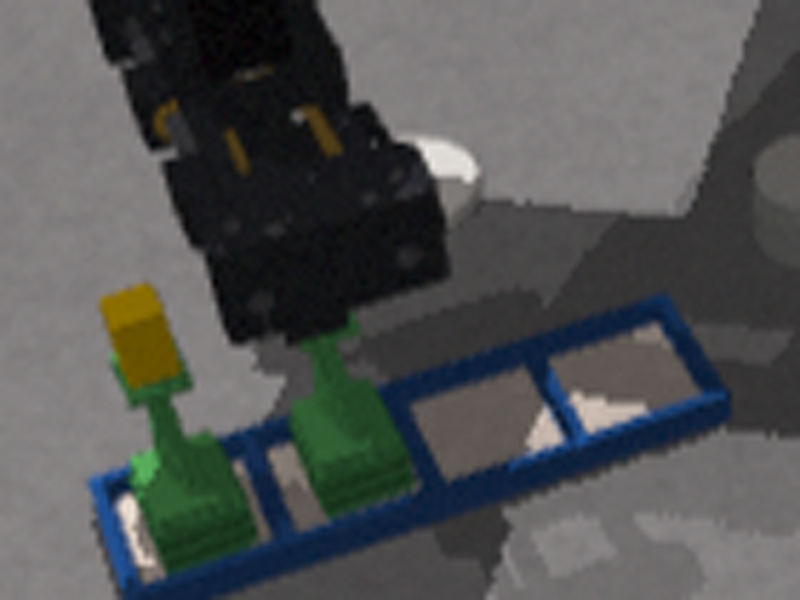

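Black is inside its bay but sits a little toward the left wall (near (415,490)). Centring it by 3 mm before releasing.

Converted, -3 mm / 600 = -0.005, -1 mm / 600 = -0.0017.

drive_tool(deltas=[[[0,0,-0.005],[0,0,0]],[[-0.005,0,-0.005],[0,0,0]],[[-0.005,0,-0.0017],[0,0,0]],[[-0.005,0,0.0017],[0,0,0]],[[-0.005,0,0.0017],[0,0,0]]])

```text
time: 17.52
ee_pos: [483.7, -218.3, 90.8]
orientation: [0.707, 0.707, -0.0, 0.001]
wrist_force: [-3.1, 0.2, 10.7]
gripper_width: 0.201
grip_force: 20.0
```

Converted, -1 mm / 600 = -0.0017.

drive_tool(deltas=[[[0,0,-0.0017],[0,0,0]],[[0,0,-0.0017],[0,0,0]],[[0,0,-0.0017],[0,0,0]],[[0,0,-0.0017],[0,0,0]],[[0,0,-0.0017],[0,0,0]]], grip=60)

```text
time: 18.15
ee_pos: [483.4, -218.0, 90.6]
orientation: [0.707, 0.707, -0.0, -0.0]
wrist_force: [0.8, 0.2, 0.7]
gripper_width: 0.676
grip_force: 0.0
```

drive_tool(deltas=[[[0,0,-0.0167],[0,0,0]],[[0,0,-0.0667],[0,0,0]],[[0,0,-0.1333],[0,0,0]],[[0,0,-0.2],[0,0,0]],[[0,0,-0.2417],[0,0,0]],[[0,0,-0.2417],[0,0,0]]])

```text
time: 18.9
ee_pos: [483.9, -218.3, 237.6]
orientation: [0.707, 0.707, 0.0, 0.002]
wrist_force: [0.3, 0.3, 0.2]
gripper_width: 0.679
grip_force: 0.0
```

Converted, 376 mm / 600 = 0.6267, 340 mm / 600 = 0.5667.

drive_tool(deltas=[[[0.0667,0.015,0],[0,0,0]],[[0.15,0.035,0],[0,0,0]],[[0.2333,0.0533,0],[0,0,0]],[[0.3167,0.0733,0],[0,0,0]],[[0.4,0.0933,0],[0,0,0]],[[0.4833,0.1117,0],[0,0,0]],[[0.5667,0.1317,0],[0,0,0]],[[0.6267,0.145,0],[0,0,0]]])

```text
time: 19.9
ee_pos: [570.1, 160.1, 234.2]
orientation: [0.707, 0.708, -0.001, -0.001]
wrist_force: [-0.3, -0.8, 0.1]
gripper_width: 0.68
grip_force: 0.0
```

Converted, 111 mm / 600 = 0.185, 100 mm / 600 = 0.1667.

drive_tool(deltas=[[[0,0,0.0667],[0,0,0]],[[0,0,0.1333],[0,0,0]],[[0,0,0.1667],[0,0,0]],[[0,0,0.185],[0,0,0]],[[0,0,0.185],[0,0,0]]])

```text
time: 20.52
ee_pos: [570.1, 157.9, 124.0]
orientation: [0.707, 0.707, -0.001, -0.0]
wrist_force: [-0.1, -0.1, -0.4]
gripper_width: 0.68
grip_force: 0.0
```

```bash
python3 look.py a7 340 110 500 220
```

```text
20.575 [570.53657622 157.98434682 124.895272  ] [ 0.13671153 -0.0220897   0.60001475] 0.0
```

View pics/a7.png

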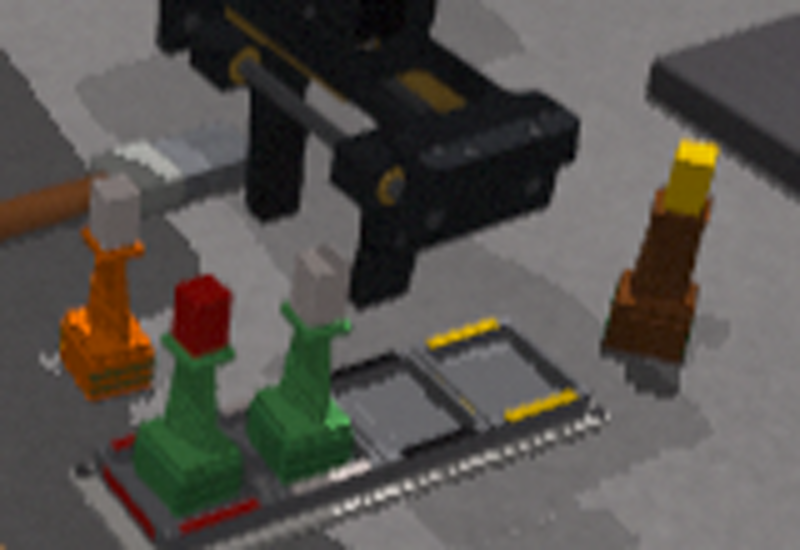

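Fingertip midpoint (325,256) matches the white stub top (323,256). Gripping.

Converted, 28 mm / 600 = 0.0467, 15 mm / 600 = 0.025.

drive_tool(deltas=[[[0,0,0.025],[0,0,0]],[[0,0,0.0467],[0,0,0]],[[0,0,0.0467],[0,0,0]]])

```text
time: 20.95
ee_pos: [569.8, 157.9, 95.4]
orientation: [0.707, 0.707, -0.001, -0.001]
wrist_force: [0.5, 0.1, 0.5]
gripper_width: 0.682
grip_force: 0.0
```

drive_tool(deltas=[[[0,0,0],[0,0,0]],[[0,0,0],[0,0,0]],[[0,0,0],[0,0,0]],[[0,0,0],[0,0,0]],[[0,0,0],[0,0,0]],[[0,0,0],[0,0,0]]], grip=10)

```text
time: 21.7
ee_pos: [570.5, 158.0, 96.8]
orientation: [0.707, 0.707, 0.0, 0.0]
wrist_force: [0.2, -0.3, -0.1]
gripper_width: 0.212
grip_force: 19.3
```

Converted, -144 mm / 600 = -0.24, -135 mm / 600 = -0.225.

drive_tool(deltas=[[[0,0,-0.0167],[0,0,0]],[[0,0,-0.0583],[0,0,0]],[[0,0,-0.1167],[0,0,0]],[[0,0,-0.175],[0,0,0]],[[0,0,-0.225],[0,0,0]],[[0,0,-0.24],[0,0,0]],[[0,0,-0.24],[0,0,0]]])

```text
time: 22.58
ee_pos: [570.3, 158.0, 240.5]
orientation: [0.707, 0.707, -0.0, -0.0]
wrist_force: [-0.3, -0.3, -0.3]
gripper_width: 0.207
grip_force: 19.3
```

Converted, -160 mm / 600 = -0.2667, -153 mm / 600 = -0.255.

drive_tool(deltas=[[[-0.02,-0.005,0],[0,0,0]],[[-0.0583,-0.015,0],[0,0,0]],[[-0.1,-0.0267,0],[0,0,0]],[[-0.1417,-0.0383,0],[0,0,0]],[[-0.1833,-0.05,0],[0,0,0]],[[-0.225,-0.06,0],[0,0,0]],[[-0.255,-0.0683,0],[0,0,0]],[[-0.2667,-0.0717,0],[0,0,0]]])

```text
time: 23.58
ee_pos: [527.0, -3.0, 240.3]
orientation: [0.708, 0.707, -0.0, -0.0]
wrist_force: [0.5, 0.6, -0.5]
gripper_width: 0.21
grip_force: 19.3
```

Converted, -160 mm / 600 = -0.2667, -153 mm / 600 = -0.255.

drive_tool(deltas=[[[-0.02,-0.005,0],[0,0,0]],[[-0.0583,-0.015,0],[0,0,0]],[[-0.1,-0.0267,0],[0,0,0]],[[-0.1417,-0.0383,0],[0,0,0]],[[-0.1833,-0.05,0],[0,0,0]],[[-0.225,-0.06,0],[0,0,0]],[[-0.255,-0.0683,0],[0,0,0]],[[-0.2667,-0.0717,0],[0,0,0]]])

```text
time: 24.58
ee_pos: [484.2, -162.6, 240.6]
orientation: [0.707, 0.707, 0.0, -0.0]
wrist_force: [0.0, -0.5, -1.2]
gripper_width: 0.213
grip_force: 19.3
```

Converted, 122 mm / 600 = 0.2033, 115 mm / 600 = 0.1917.

drive_tool(deltas=[[[0,0,0.025],[0,0,0]],[[0,0,0.075],[0,0,0]],[[0,0,0.125],[0,0,0]],[[0,0,0.1667],[0,0,0]],[[0,0,0.1917],[0,0,0]],[[0,0,0.2033],[0,0,0]],[[0,0,0.2033],[0,0,0]],[[0,0,0.2033],[0,0,0]]])

```text
time: 25.58
ee_pos: [484.8, -162.2, 119.4]
orientation: [0.707, 0.707, 0.0, 0.001]
wrist_force: [-0.1, -0.6, -0.7]
gripper_width: 0.215
grip_force: 19.3
```

Converted, 27 mm / 600 = 0.045, 25 mm / 600 = 0.0417.

drive_tool(deltas=[[[0,0,0.0167],[0,0,0]],[[0,0,0.0333],[0,0,0]],[[0,0,0.0417],[0,0,0]],[[0,0,0.045],[0,0,0]],[[0,0,0.045],[0,0,0]],[[0,0,0.045],[0,0,0]]])

```text
time: 26.32
ee_pos: [484.6, -162.1, 92.0]
orientation: [0.707, 0.707, 0.0, 0.0]
wrist_force: [0.4, 0.1, -0.7]
gripper_width: 0.216
grip_force: 19.3
```

```bash
python3 look.py a8 170 150 310 255
```

```text
26.375 [ 484.53901932 -162.0484193    91.94804527] [-0.47164277  0.74734368 -0.32472225] 19.31634195105289
```

View pics/a8.png

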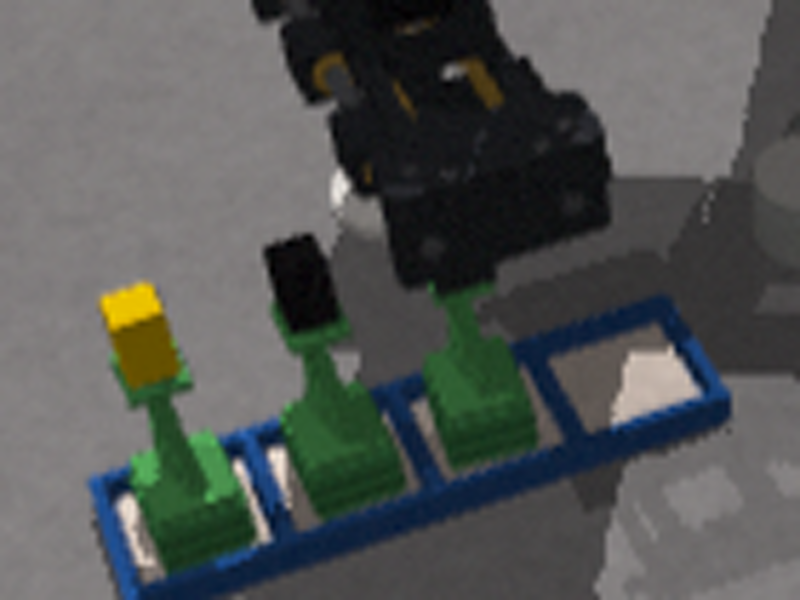

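Yellow and black stand upright, and white is centred in its bay at (480,410). Lowering, releasing, then fetching red.

Converted, 2 mm / 600 = 0.0033, 1 mm / 600 = 0.0017.

drive_tool(deltas=[[[0,0,0.0017],[0,0,0]],[[0,0,0.0033],[0,0,0]],[[0,0,0.0033],[0,0,0]]])

```text
time: 26.75
ee_pos: [484.8, -162.4, 90.7]
orientation: [0.707, 0.707, 0.0, 0.001]
wrist_force: [-2.1, -0.9, 8.3]
gripper_width: 0.21
grip_force: 19.5
```

drive_tool(deltas=[[[0,0,-0.0017],[0,0,0]],[[0,0,-0.0017],[0,0,0]],[[0,0,-0.0017],[0,0,0]],[[0,0,-0.0017],[0,0,0]],[[0,0,-0.0017],[0,0,0]]], grip=60)

```text
time: 27.38
ee_pos: [484.4, -162.0, 90.7]
orientation: [0.707, 0.707, -0.0, -0.0]
wrist_force: [0.0, 0.4, 0.3]
gripper_width: 0.68
grip_force: 0.0
```

Converted, -145 mm / 600 = -0.2417, -120 mm / 600 = -0.2.

drive_tool(deltas=[[[0,0,-0.0167],[0,0,0]],[[0,0,-0.0667],[0,0,0]],[[0,0,-0.1333],[0,0,0]],[[0,0,-0.2],[0,0,0]],[[0,0,-0.2417],[0,0,0]],[[0,0,-0.2417],[0,0,0]]])

```text
time: 28.12
ee_pos: [484.9, -162.3, 237.6]
orientation: [0.707, 0.707, 0.0, 0.002]
wrist_force: [-0.1, 0.3, -1.4]
gripper_width: 0.684
grip_force: 0.0
```

Converted, 263 mm / 600 = 0.4383, 255 mm / 600 = 0.425.

drive_tool(deltas=[[[0.0417,0.0133,0],[0,0,0]],[[0.1083,0.0333,0],[0,0,0]],[[0.175,0.0533,0],[0,0,0]],[[0.2417,0.0733,0],[0,0,0]],[[0.3083,0.0933,0],[0,0,0]],[[0.375,0.1133,0],[0,0,0]],[[0.425,0.1283,0],[0,0,0]],[[0.4383,0.1333,0],[0,0,0]]])

```text
time: 29.12
ee_pos: [564.1, 102.3, 234.3]
orientation: [0.706, 0.708, -0.001, -0.001]
wrist_force: [-0.3, -0.5, -0.3]
gripper_width: 0.681
grip_force: 0.0
```

Converted, 111 mm / 600 = 0.185, 100 mm / 600 = 0.1667.

drive_tool(deltas=[[[0,0,0.0667],[0,0,0]],[[0,0,0.1333],[0,0,0]],[[0,0,0.1667],[0,0,0]],[[0,0,0.185],[0,0,0]],[[0,0,0.185],[0,0,0]]])

```text
time: 29.75
ee_pos: [564.2, 100.5, 124.3]
orientation: [0.707, 0.707, -0.0, -0.0]
wrist_force: [-0.5, -0.4, 0.0]
gripper_width: 0.679
grip_force: 0.0
```

```bash
python3 look.py a9 340 110 500 220
```

```text
29.8 [564.62576259 100.63491882 125.11695505] [ 0.54074418  0.1653072  -0.92222014] 0.0
```

View pics/a9.png

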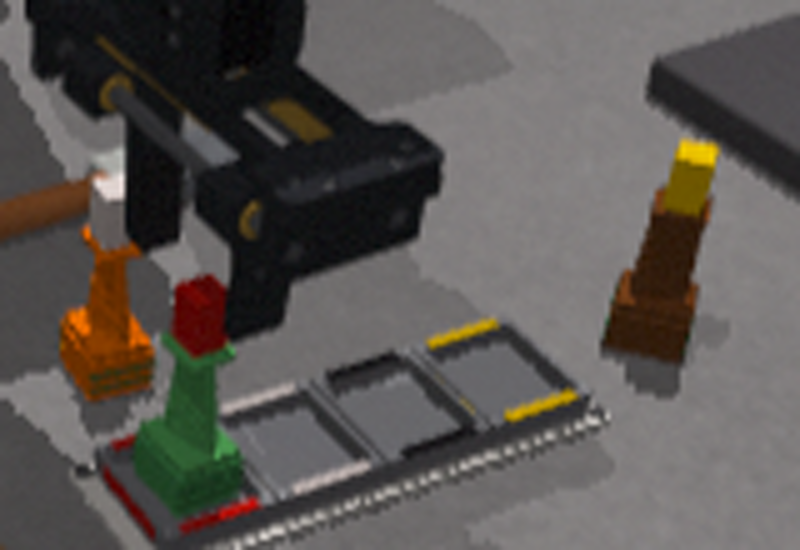

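Fingertip midpoint (202,288) matches the red stub top (202,287), and the fingers clear the orange decoy. Gripping and carrying.

drive_tool(deltas=[[[0,0,0.025],[0,0,0]],[[0,0,0.0467],[0,0,0]],[[0,0,0.0467],[0,0,0]]])

```text
time: 30.18
ee_pos: [563.8, 101.0, 95.4]
orientation: [0.707, 0.707, -0.001, -0.001]
wrist_force: [0.5, 1.5, 0.1]
gripper_width: 0.679
grip_force: 0.0
```

drive_tool(deltas=[[[0,0,0],[0,0,0]],[[0,0,0],[0,0,0]],[[0,0,0],[0,0,0]],[[0,0,0],[0,0,0]],[[0,0,0],[0,0,0]],[[0,0,0],[0,0,0]]], grip=10)

```text
time: 30.92
ee_pos: [564.4, 101.0, 96.7]
orientation: [0.707, 0.707, -0.0, -0.0]
wrist_force: [0.5, 0.6, 0.8]
gripper_width: 0.204
grip_force: 19.9
```

Converted, -144 mm / 600 = -0.24, -135 mm / 600 = -0.225.

drive_tool(deltas=[[[0,0,-0.0167],[0,0,0]],[[0,0,-0.0583],[0,0,0]],[[0,0,-0.1167],[0,0,0]],[[0,0,-0.175],[0,0,0]],[[0,0,-0.225],[0,0,0]],[[0,0,-0.24],[0,0,0]],[[0,0,-0.24],[0,0,0]]])

```text
time: 31.8
ee_pos: [564.3, 101.0, 240.5]
orientation: [0.707, 0.707, -0.0, -0.0]
wrist_force: [0.0, -0.4, -0.8]
gripper_width: 0.202
grip_force: 19.9
```

Converted, -207 mm / 600 = -0.345, -198 mm / 600 = -0.33.

drive_tool(deltas=[[[-0.02,-0.0083,0],[0,0,0]],[[-0.0667,-0.025,0],[0,0,0]],[[-0.1167,-0.045,0],[0,0,0]],[[-0.175,-0.0667,0],[0,0,0]],[[-0.2333,-0.09,0],[0,0,0]],[[-0.2917,-0.1117,0],[0,0,0]],[[-0.33,-0.1267,0],[0,0,0]],[[-0.345,-0.1317,0],[0,0,0]]])

```text
time: 32.8
ee_pos: [484.5, -107.2, 240.0]
orientation: [0.708, 0.706, -0.0, -0.001]
wrist_force: [0.1, 0.1, -1.5]
gripper_width: 0.205
grip_force: 19.9
```

Converted, 122 mm / 600 = 0.2033, 115 mm / 600 = 0.1917.

drive_tool(deltas=[[[0,0,0.025],[0,0,0]],[[0,0,0.075],[0,0,0]],[[0,0,0.125],[0,0,0]],[[0,0,0.1667],[0,0,0]],[[0,0,0.1917],[0,0,0]],[[0,0,0.2033],[0,0,0]],[[0,0,0.2033],[0,0,0]],[[0,0,0.2033],[0,0,0]]])

```text
time: 33.8
ee_pos: [485.8, -106.1, 119.4]
orientation: [0.707, 0.707, 0.0, 0.001]
wrist_force: [0.1, 0.4, -0.3]
gripper_width: 0.201
grip_force: 19.9
```

Converted, 27 mm / 600 = 0.045, 25 mm / 600 = 0.0417.

drive_tool(deltas=[[[0,0,0.0167],[0,0,0]],[[0,0,0.0333],[0,0,0]],[[0,0,0.0417],[0,0,0]],[[0,0,0.045],[0,0,0]],[[0,0,0.045],[0,0,0]],[[0,0,0.045],[0,0,0]]])

```text
time: 34.55
ee_pos: [485.6, -106.0, 91.9]
orientation: [0.707, 0.707, 0.0, 0.0]
wrist_force: [-0.2, -0.1, -1.1]
gripper_width: 0.2
grip_force: 19.9
```

```bash
python3 look.py b1 170 150 310 255
```

```text
34.6 [ 485.53421431 -106.05374252   91.9334751 ] [ 0.13617284 -0.29214376 -1.17026347] 19.930146564147435
```

View pics/b1.png

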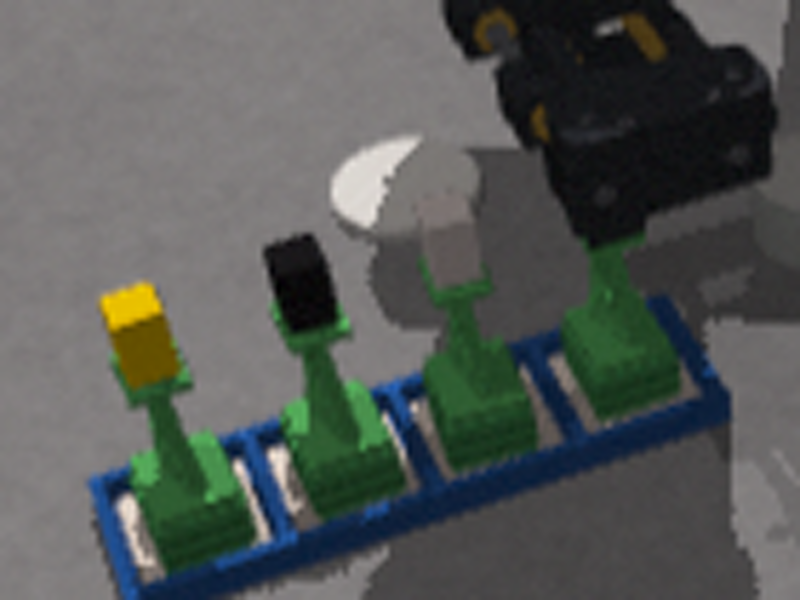

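Red is centred in the last bay at (620,370), and the other three stand upright. Lowering, releasing and retreating.

Converted, 2 mm / 600 = 0.0033, 1 mm / 600 = 0.0017.

drive_tool(deltas=[[[0,0,0.0017],[0,0,0]],[[0,0,0.0033],[0,0,0]],[[0,0,0.0033],[0,0,0]]])

```text
time: 34.98
ee_pos: [485.7, -106.2, 90.7]
orientation: [0.707, 0.707, 0.0, 0.001]
wrist_force: [-3.1, 0.1, 8.0]
gripper_width: 0.202
grip_force: 20.0
```

Converted, -1 mm / 600 = -0.0017.

drive_tool(deltas=[[[0,0,-0.0017],[0,0,0]],[[0,0,-0.0017],[0,0,0]],[[0,0,-0.0017],[0,0,0]],[[0,0,-0.0017],[0,0,0]],[[0,0,-0.0017],[0,0,0]]], grip=60)

```text
time: 35.6
ee_pos: [485.4, -106.0, 90.7]
orientation: [0.707, 0.707, -0.0, -0.0]
wrist_force: [0.0, 0.1, 0.6]
gripper_width: 0.682
grip_force: 0.0
```

drive_tool(deltas=[[[0,0,-0.0167],[0,0,0]],[[0,0,-0.0667],[0,0,0]],[[0,0,-0.1333],[0,0,0]],[[0,0,-0.2],[0,0,0]],[[0,0,-0.2417],[0,0,0]],[[0,0,-0.2417],[0,0,0]]])

```text
time: 36.35
ee_pos: [486.0, -106.2, 237.5]
orientation: [0.707, 0.707, 0.001, 0.002]
wrist_force: [-0.1, 0.6, -0.1]
gripper_width: 0.682
grip_force: 0.0
```

Converted, 100 mm / 600 = 0.1667, 80 mm / 600 = 0.1333.

drive_tool(deltas=[[[0.0667,0,0],[0,0,0]],[[0.1333,0,0],[0,0,0]],[[0.1667,0,0],[0,0,0]],[[0.1667,0,0],[0,0,0]]])

```text
time: 36.85
ee_pos: [485.0, -5.1, 234.7]
orientation: [0.706, 0.708, -0.0, -0.001]
wrist_force: [0.2, -0.0, -0.9]
gripper_width: 0.68
grip_force: 0.0
```

```bash
python3 look.py b2 170 110 370 260
```

```text
36.9 [485.14874595  -5.99081343 234.91622201] [-0.34509633  0.49319797  0.00494755] 0.0
```

View pics/b2.png

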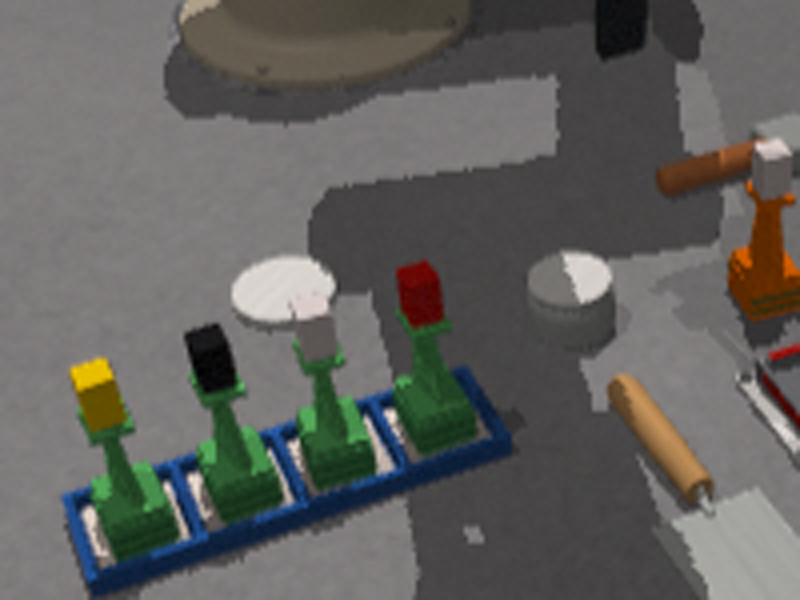

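All four stand upright in their bays. From the robot's left they are red, white, black, yellow, which is the reverse of the start, and the gripper is clear.

```bash
python3 -c "
from workcell import manip
print(manip.hand_in())"
```

```text
the job is handed in; nothing more can be done
None
```

I moved all four patterns to the drying rack in reverse order (from the robot's left: red, white, black, yellow), all upright in their bays in the last picture, and handed the job in at about 37 s of the 112 s; no verdict was returned.

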